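# Fit the divider plate in the casting frame

### The arm

A 6-joint arm with a two-finger parallel gripper is mounted at the origin on the work surface. World frame = base frame: x ahead of the robot, y to its left, z up, the work surface at z = 0. Lengths are in m, angles in degrees, forces in N, time in s.
With the tool pointing down it reaches from about 0.35 to 0.975 m from the base axis. Payload 7.1 kg.
Tool frame: the origin (TCP) lies at the centre of the arm's flange, where the gripper is bolted on; the fingertips stand 182 mm ahead of it and the grasp point (between the pads) lies 163 mm ahead of it; z points along the fingers, y is the direction in which the jaws open and shut (so a half turn about z gives the same grasp; the last joint's range is limited). The gripper opens to 88 mm and grips with 3 to 60 N. Pads are 20 mm wide; open, the fingers measure 115 mm over their backs; the gripper's body (75 mm by 178 mm) begins 61 mm behind the grasp point.
Start: joints at [-74.656, 24.242, 93.386, -0, 62.372, -1.089], TCP at [0.177, -0.599, 0.405] pointing down, gripper open.
Joint ranges: [-172.04, 172.04], [-51.8, 120.97], [4.93, 147.93], [-75.15, 255.16], [6.16, 154.13], [-145.62, 145.62]. Speed limits (degrees/s): [136.94, 136.94, 172.46, 180, 180, 180].

### API

Orientations are given as [roll, pitch, yaw] about the fixed x, y, z axes, in that order (R = Rz(yaw) Ry(pitch) Rx(roll)).
In Python, from plant import r, imaging gives the robot as it stands.
- The arm moves only by the tool arm_command, never from a script. Its argument "rows" is one flat list of numbers, 7 for each row, row after row: the shift along the tool's x, y, z in units of 25 mm (1.0 is 25 mm), then the turn, a rotation vector about the tool's x, y, z in units of 8 degrees (1.0 is 8 degrees), then the opening, from 0 (shut) to 1 (fully open). In form: [dx, dy, dz, ax, ay, az, gripper, dx, dy, dz, ax, ay, az, gripper, ...]. A call has exactly 10 rows; each row is the pose to reach, as a shift and turn from the pose commanded when the call began, along the tool's axes at that moment; what a row does not reach only later rows make up. A row lasts 1/8 s, in which the tool goes at most 62.5 mm and 10.7 degrees, less where a joint would pass 70% of its speed; a pose out of reach is approached as far as the arm can. A call with a gripper value outside its range is refused whole. The fingers move at their own pace and stop on an object; "squeeze" is the grip in N (left out, the last holds). Time passes only in rows, so rows that repeat a pose let the fingers close, or fill a call up. It gives the time, the measured TCP pose, the force and the opening at its end, in the units of the state.
- r.sense(): the state, without advancing time (a new reading comes with each control period).
- imaging.camera(name): name is "side" or "top"; returns (picture, depth): 480x640x3 uint8, red, green, blue; 480x640 float32, m along the optical axis (not along the pixel's ray), 0 where there is no reading.
- imaging.camera_params(name): a dict with "vertical_fov" (degrees; the focal length in pixels is half the picture's height over the tangent of half this angle, whatever the lens; pixels are square), "cx", "cy" (the principal point, pixels), "k1" (the pictures are not rectified: a ray, as slopes to the right and down, at radius r is drawn at 1 + k1 r^2 times it, then the intrinsics apply), "R" (3x3) and "t" (3): a world point X has camera coordinates R X + t. Camera axes: x right, y down, z forward; pixel columns grow to the right and rows downward; lengths in m; the calibration is good to about 2 mm. A picture is of the moment at which its call begins. camera_params takes no time and is no camera call.
- r.sign_off(): hands the job in, once; it reports no verdict.
The state is a dict: "time": time; "joint_pos": joint angles; "joint_vel": joint speeds; "joint_efforts": joint torques, N m; "tcp_pos": TCP position; "orientation": TCP orientation; "wrist_force": force on the tool from outside, world axes, zero at the start; "moment": the same for the moment, N m; "gripper_width": opening from 0.0 (shut) to 1.0 (fully open).
Only numpy, scipy, OpenCV 4.12 (cv2) and the standard library are available. Lean on these libraries where they do the work, as an engineer would, in place of code of your own. Each camera call takes 0.05 s, during which the arm holds its last target. There are 200 camera calls.

### The job

Lift the middle-sized divider plate off its peg on the rack and lower it into the pair of grooves in the wooden casting frame until it is fully home on the floor. Then flip the steel hold-down on the frame's wall flat over the plate's shoulder to lock it. Leave the other two plates on their pegs and everything else where it is.

Things in the scene. Friction and masses are not known exactly. Their poses are not given: they have to be found in the camera images.
- divider: middle-sized of three aluminium plates, 6 mm thick (x), upside-down T: body 108 wide (y), 60 high; neck 36 wide, 60 high; in all 120. Neck window for the peg: 18 wide, 76 to 106 above the lower edge. Origin: middle of lower edge; z up, x normal, as the rack's x. Hangs on any one of 3 pegs, window top on peg, lower edge 88 above the table. 0.11-0.22 kg. It alone fits the frame
- short_divider: aluminium plate like divider but with a body 76 mm wide; same neck, window, height and axes. Does not fit the frame; stays on its peg.
- long_divider: aluminium plate like divider but with a body 140 mm wide; same neck, window, height and axes. Does not fit the frame; stays on its peg.
- rack: fixed; origin on the table under the middle of its 16 mm rail (along y, 190 mm up). Pegs at y = -140, 0, 140: 8 mm thick, run from the rail to -x (towards the robot) at 190 height, end at x = -52 in an upturned tip, top 14 above the peg axis. Plates hang at x = -28. To take one off, raise it 11 to 21 mm (16 is best), then draw it 35 mm or more to the rack's -x, then up
- frame: fixed wooden casting frame, an open box 200 mm (x) by 128 mm (y), walls 66 mm high, origin on the table under its centre. Each long wall has one upright groove in its inner face at x = 0: 10 mm wide, open at the top, down to the floor. Groove bottoms 114 mm apart (across y), walls' inner faces 96 mm apart.
- frame_seat (a point): point on the frame's inner floor (6 mm above the table) midway between the grooves, axes as the frame's. A seated plate has the middle of its lower edge here, its y along the frame's y (either way round), its shoulders level with the walls' top.
- clamp (a joint): hold-down: steel tongue 62 long, 26 wide, 8 mm thick, hinged on the frame's right (-y) wall, axis along frame y. 0 = flat over the plate's shoulder, pointing to frame -x, underside 2 mm above the walls. Starts standing at 1.35 to 1.75 rad (1.57 upright, more leans to frame +x). Stays where left (friction 0.05 N m), stops at 0 and 1.9. A plate not fully down keeps it from 0
- clamp_hinge (a point): middle of the tongue's hinge axis, fixed to the frame at x = 50, y = -45 mm, 72 mm above the table; axes as the frame's
- clamp_tip (a point): middle of the tongue's free end, 62 mm from the hinge axis
- jar: bystander: clay-brown lidded jar, 72 mm across, 80 mm high; origin under its centre
- brush: bystander: brush with a wooden handle lying on the table
- mould_half: bystander: white plaster block 130 x 100 x 45 mm; origin under its centre
- bowl: bystander: white bowl 100 mm across, 45 mm high; origin under its centre
- roller: bystander: wooden rolling pin, 42 mm thick, 180 mm long, lying
- rib: bystander: flat wooden rib 100 x 50 x 10 mm lying on the table
There are look-alikes about, which are no part of the job. What is shaped like the divider but blue or purple is not meant.

How it is judged:
By the outcome, as a careful person would: the job done as asked, in the order asked, and still so for the second after the job is handed in, with the robot touching nothing.
It also fails if it takes over 64 s, if anything falls off the work surface, if the arm or the gripper's body presses on something with over 40 N, if the wrist force passes 120 N, or if a joint passes its speed limit or range.

## Working session

There is one attempt and no reset: what is moved stays moved. The work goes in short steps, Python scripts to look and compute and a tool call to move; the robot and the scene stay as the last step left them, time stands still between calls to the robot, and variables do not carry over. Pictures are saved under pics/ and viewed, about 8 in all and at most 12, crops included, and the job is handed in when it is done.

Besides the shell and the picture viewer there is one more tool, called in YAML: its name, and indented under it one key for each argument. arm_command: Moves the arm, as the interface text tells. Its arguments: {"type":"object","properties":{"rows":{"type":"array","items":{"type":"number"}},"squeeze":{"type":"number"}},"required":["rows"]}

```bash
mkdir -p pics
cat > h.py <<'E'
import numpy as np, cv2
from plant import r, imaging
def cam(n):
    p,d=imaging.camera(n); return p,d
def K(n):
    c=imaging.camera_params(n); f=240/np.tan(np.radians(c['vertical_fov'])/2)
    return c,f
def ray(n,uv):
    c,f=K(n); uv=np.atleast_2d(np.array(uv,float))
    q=(uv-[c['cx'],c['cy']])/f; s=q.copy()
    for _ in range(30): s=q/(1+c['k1']*(s**2).sum(1,keepdims=True))
    R=np.array(c['R']);t=np.array(c['t'])
    return -R.T@t, np.c_[s,np.ones(len(s))]@R   # origin, dirs (depth 1)
def onz(n,uv,z):
    o,d=ray(n,uv); return o+d*((z-o[2])/d[:,2])[:,None]
def cloud(n,depth):
    v,u=np.mgrid[:480,:640]; o,d=ray(n,np.c_[u.ravel(),v.ravel()])
    P=o+d*depth.reshape(-1,1); P[depth.ravel()==0]=np.nan
    return P.reshape(480,640,3)
def proj(n,X):
    c,f=K(n); X=np.atleast_2d(X)@np.array(c['R']).T+np.array(c['t']); s=X[:,:2]/X[:,2:]
    return s*(1+c['k1']*(s**2).sum(1,keepdims=True))*f+[c['cx'],c['cy']]
E
python3 - <<'E'
from h import *
for n in('side','top'):
    p,d=cam(n); cv2.imwrite(f'pics/{n}0.png',p[:,:,::-1]); np.savez(f'{n}0.npz',p=p,d=d)
    c,f=K(n); print(n,f,c['k1'],-np.array(c['R']).T@c['t'],np.array(c['R'])[2], (d==0).mean())
print(r.sense())
E
```

```text
side 522.2305911851045 -0.0025921590057258197 [-0.02408396  0.90440186  0.986133  ] [ 0.38952776 -0.65603637 -0.64643979] 0.003727213541666667
top 610.6782125013186 0.07316519668136588 [ 0.38262205 -0.0117299   1.57043288] [ 0.111844    0.01203031 -0.99365295] 0.004143880208333333
{'time': 0.1, 'joint_pos': array([-7.46563121e+01,  2.42783477e+01,  9.34267675e+01, -2.37356506e-04,
        6.23714657e+01, -1.08890934e+00]), 'joint_vel': array([-0.03638175, -0.06929131, -0.14972821, -0.00494147, -0.08858631,
        0.05241895]), 'joint_efforts': array([ 9.64908868e-04, -5.45615172e+01, -2.74324304e+01,  6.44647703e-02,
        1.88732432e-02, -1.93962035e-05]), 'tcp_pos': array([ 0.17675909, -0.59922178,  0.40399981]), 'orientation': array([-1.79923429e+02, -1.24523097e-03,  1.64327066e+01]), 'wrist_force': array([-0.17290924,  0.80309252, -0.3347368 ]), 'moment': array([-0.00061065,  0.00545473, -0.00296086]), 'gripper_width': 0.9976631637590464}
```

View pics/side0.png

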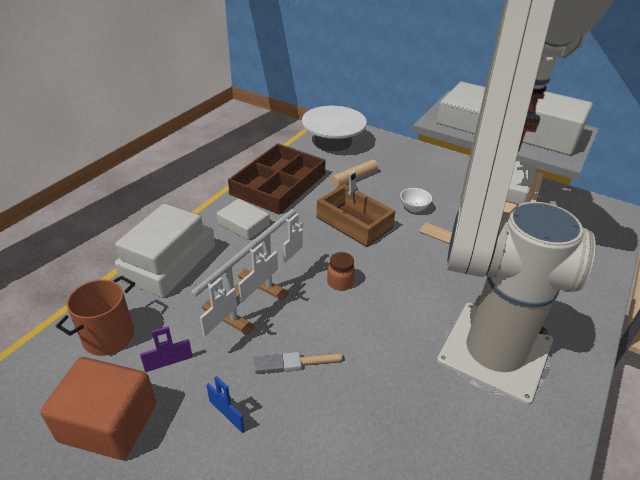

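View pics/top0.png

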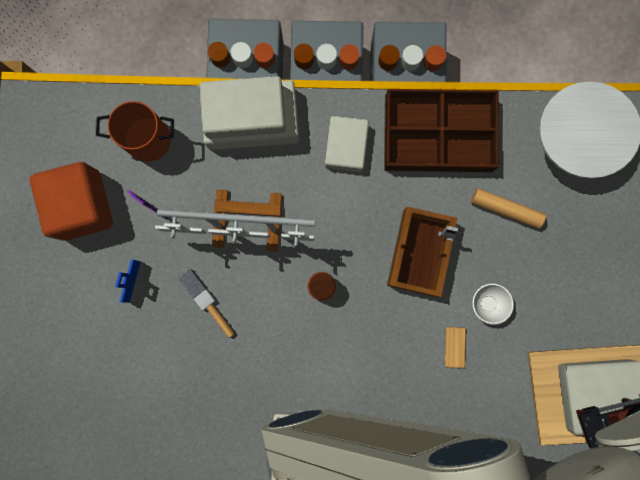

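The side view shows the rack at about (250,270) with three plates, the frame at (355,213) and its clamp at (352,182). In the top view the rack is at (232,225), the frame at (425,252) and the clamp at (450,233). Next I'll measure these from depth.

Run:
```python
from h import *
T=np.load('top0.npz');S=np.load('side0.npz')
Ct=cloud('top',T['d']);Cs=cloud('side',S['d'])
# rail from top by bright pixels: points z .18-.21 in region
sub=Ct[195:250,140:330].reshape(-1,3); 
for lo,hi in((.192,.203),(.1835,.1915)):
  m=(sub[:,2]>lo)&(sub[:,2]<hi); print(lo,m.sum(),np.nanmean(sub[m],0))
m=(sub[:,2]>.193)&(sub[:,2]<.204); q=sub[m][:,:2].astype(np.float32)
l=cv2.fitLine(q,cv2.DIST_HUBER,0,.01,.01).ravel(); print('rail line',l); 
d=l[:2]*np.sign(l[1]); n=np.array([-d[1],d[0]]); n*=np.sign(n[0]) 
a=(q-l[2:])@d; b=(q-l[2:])@n; print('along',np.percentile(a,[0,1,99,100]),'b',np.percentile(b,[1,50,99]))
# plates via side cloud
s=Cs[200:345,185:315].reshape(-1,3)
bb=(s[:,:2]-l[2:])@n; aa=(s[:,:2]-l[2:])@d
print(np.degrees(np.arctan2(d[1],d[0]))-90)
k=(bb<-.012)&(bb>-.045)&(s[:,2]>.1)&(s[:,2]<.142); print(k.sum(),np.median(bb[k]))
h,e=np.histogram(aa[k],np.arange(-.25,.25,.004)); print([(round(e[i],3),h[i]) for i in range(len(h)) if h[i]>2])
# frame walls tops from top
f=Ct[195:310,375:470].reshape(-1,3); m=(f[:,2]>.06)&(f[:,2]<.0685)
r0=cv2.minAreaRect((f[m][:,:2]*1000).astype(np.float32)); print('frame',r0,np.median(f[m][:,2]),m.sum())
m=(f[:,2]>.075); print('clamp hi',m.sum(),f[m].min(0),f[m].max(0))
a=cv2.resize(T['p'][190:310,380:480],None,fx=6,fy=6,interpolation=cv2.INTER_CUBIC)[:600]
cv2.imwrite('pics/c1.png',a[:,:,::-1])
```

```text
0.192 1039 [0.56656184 0.1916896  0.19632378]
0.1835 245 [0.55952087 0.1979101  0.18941851]
rail line [0.04970452 0.998764   0.56705534 0.13826504]
along [-0.12485483 -0.12200848  0.22747196  0.23231457] b [-0.05139506  0.00021006  0.00887477]
-2.8490372
1269 -0.029637550724476318
[(np.float64(-0.126), np.int64(11)), (np.float64(-0.122), np.int64(11)), (np.float64(-0.118), np.int64(10)), (np.float64(-0.114), np.int64(10)), (np.float64(-0.11), np.int64(13)), (np.float64(-0.106), np.int64(10)), (np.float64(-0.102), np.int64(9)), (np.float64(-0.098), np.int64(13)), (np.float64(-0.094), np.int64(12)), (np.float64(-0.09), np.int64(11)), (np.float64(-0.086), np.int64(10)), (np.float64(-0.082), np.int64(14)), (np.float64(-0.078), np.int64(11)), (np.float64(-0.074), np.int64(9)), (np.float64(-0.07), np.int64(14)), (np.float64(-0.066), np.int64(11)), (np.float64(-0.062), np.int64(14)), (np.float64(-0.058), np.int64(13)), (np.float64(-0.054), np.int64(22)), (np.float64(-0.05), np.int64(18)), (np.float64(-0.018), np.int64(13)), (np.float64(-0.014), np.int64(14)), (np.float64(-0.01), np.int64(8)
[... 1615 characters left out ...]
t64(0.19), np.int64(20)), (np.float64(0.194), np.int64(17)), (np.float64(0.198), np.int64(21)), (np.float64(0.202), np.int64(17)), (np.float64(0.206), np.int64(18)), (np.float64(0.21), np.int64(17)), (np.float64(0.214), np.int64(16)), (np.float64(0.218), np.int64(22)), (np.float64(0.222), np.int64(19)), (np.float64(0.226), np.int64(18)), (np.float64(0.23), np.int64(19)), (np.float64(0.234), np.int64(17)), (np.float64(0.238), np.int64(16)), (np.float64(0.242), np.int64(24))]
frame ((515.6972045898438, -254.4608917236328), (130.53274536132812, 200.45037841796875), 78.2330093383789) 0.06489826660066722 1070
clamp hi 137 [ 0.47918866 -0.33495553  0.07500511] [ 0.59297431 -0.19351696  0.13924099]
```

View pics/c1.png

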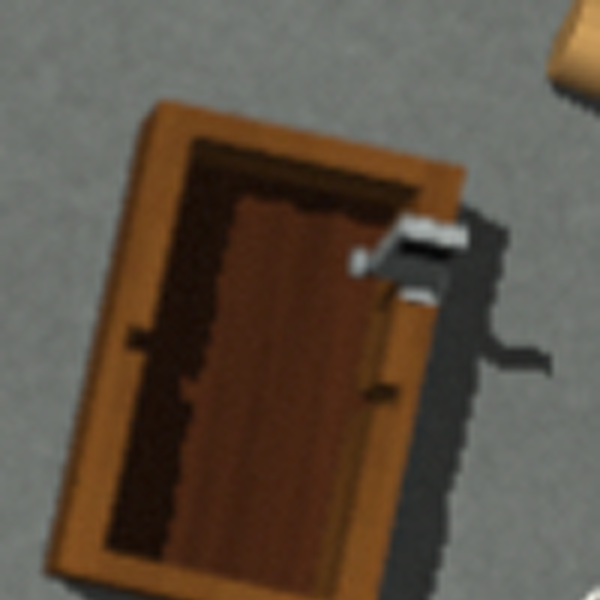

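The crop shows the grooves at crop pixels (140,340) and (380,393), and the clamp standing at about (430,245). The plate widths along the rail are 80 mm (right), 144 mm (middle) and about 108 mm (left), so the left plate is the divider. I'll refine these values and plan the approach.

```bash
cat >> h.py <<'E'
from scipy.spatial.transform import Rotation as Ro
def delta(pos,yaw,roll=180,pitch=0):
    """units of move to put TCP at pos with tool down, yaw"""
    s=r.sense(); R0=Ro.from_euler('xyz',s['orientation'],degrees=True)
    R1=Ro.from_euler('xyz',[roll,pitch,yaw],degrees=True)
    return np.round(np.r_[R0.inv().apply(np.array(pos)-s['tcp_pos'])/.025,np.degrees((R0.inv()*R1).as_rotvec())/8],3)
E
python3 - <<'E'
from h import *
T=np.load('top0.npz');S=np.load('side0.npz')
Ct=cloud('top',T['d']);Cs=cloud('side',S['d'])
yaw=np.radians(-2.85);n=np.array([np.cos(yaw),np.sin(yaw)]);d=np.array([-n[1],n[0]])
c=np.array([.5487,.3334])
s=Cs[200:360,150:315].reshape(-1,3); A=(s[:,:2]-c)@d;B=(s[:,:2]-c)@n
k=(abs(A)<.07)&(abs(B)<.012)&(s[:,2]>.095)&(s[:,2]<.14)
l=np.polyfit(A[k],B[k],1); print('body',k.sum(),A[k].min(),A[k].max(),np.percentile(A[k],[1,99]),np.median(B[k]),'slope deg',np.degrees(l[0]))
k=(abs(A)<.07)&(abs(B)<.012)&(s[:,2]>.156)&(s[:,2]<.2); print('neck',k.sum(),np.percentile(A[k],[0,2,98,100]),np.median(B[k]))
k=(abs(A)<.07)&(abs(B)<.012)&(s[:,2]>.08); print('z',np.percentile(s[k,2],[0,1,99,100]))
t=Ct[195:250,120:330].reshape(-1,3);A=(t[:,:2]-c)@d;B=(t[:,:2]-c)@n
k=(abs(A)<.03)&(abs(B)<.012)&(t[:,2]>.2)&(t[:,2]<.22);print('top neck',k.sum(),np.percentile(A[k],[0,50,100]),np.percentile(B[k],[0,50,100]),np.median(t[k,2]))
k=(abs(B-.028)<.015)&(t[:,2]>.193)&(t[:,2]<.203)
l=np.polyfit(A[k],B[k],1);print('rail',np.percentile(A[k],[0,100]),l[1],np.degrees(l[0]))
g=onz('top',[[403.3,246.7],[443.3,255.5]],.066);print('grooves',g,g.mean(0),np.linalg.norm(g[0]-g[1]),np.degrees(np.arctan2(*(g[0]-g[1])[[1,0]]))-90)
# frame, by side cloud & top: wall tops in frame coords
fy=np.radians(-11.77);fx=np.array([np.cos(fy),np.sin(fy)]);fd=np.array([-fx[1],fx[0]]);fc=np.array([.5157,-.2545])
for nm,C in(('top',Ct[180:320,370:480]),('side',Cs[160:260,300:410])):
  q=C.reshape(-1,3);X=(q[:,:2]-fc)@fx;Y=(q[:,:2]-fc)@fd
  m=(abs(q[:,2]-.066)<.003)&(abs(X)<.12)&(abs(Y)<.08)
  for a,b,na in((X,Y,'x'),(Y,X,'y')):
    o=[]
    lim=.07 if na=='x' else .04
    for sg in(1,-1):
      w=m&(sg*a>lim)&(abs(b)<(.045 if na=='x' else .09)); o+=[np.percentile(a[w],[2,98]).round(4),np.degrees(np.polyfit(b[w],a[w],1)[0]).round(2)]
    print(nm,na,o,np.median(q[m,2]))
P=[c[0],c[1],.42]; print(delta([.50,-.1,.45],-2.85),delta([*c,.42],-2.85))
E
```

```text
body 544 -0.06999333621729302 0.054722326603025714 [-0.06882157  0.05423053] -0.0022375360260543007 slope deg -0.1284762956317082
neck 172 [-0.01855234 -0.01681659  0.01807675  0.01859415] -0.0017881743151256693
z [0.08826766 0.09019182 0.21135346 0.21385226]
top neck 49 [-0.01918664 -0.00094775  0.01843192] [-0.00201543  0.0010011   0.00426792] 0.20591382281622628
rail [-0.31883582  0.03833353] 0.02824410831169428 -0.3584283394380341
grooves [[ 0.52518361 -0.20531471  0.066     ]
 [ 0.50555773 -0.30321437  0.066     ]] [ 0.51537067 -0.25426454  0.066     ] 0.09984747263330762 -11.33578695593225
top x [array([0.087, 0.099]), np.float64(0.2), array([-0.0999, -0.0881]), np.float64(-0.85)] 0.06575895173755542
top y [array([0.049 , 0.0651]), np.float64(-0.04), array([-0.0647, -0.0477]), np.float64(0.22)] 0.06575895173755542
side x [array([0.082 , 0.1022]), np.float64(-2.08), array([-0.1032, -0.0869]), np.float64(-1.36)] 0.06691469380012027
side y [array([0.0447, 0.067 ]), np.float64(0.19), array([-0.0655, -0.042 ]), np.float64(0.32)] 0.06691469380012027
[ 1.8051e+01 -1.5498e+01 -1.8190e+00 -1.0000e-02  1.0000e-03  2.4100e+00] [ 2.4823e+01 -3.1573e+01 -5.9700e-01 -1.0000e-02  1.0000e-03  2.4100e+00]
```

arm_command:
  rows: [1.8,-1.55,-0.5,0,0,0.25,1,3.6,-3.1,-1.0,0,0,0.5,1,5.4,-4.65,-1.4,0,0,0.75,1,7.2,-6.2,-1.8,0,0,1.0,1,9.0,-7.75,-1.8,0,0,1.25,1,10.8,-9.3,-1.8,0,0,1.5,1,12.6,-10.85,-1.8,0,0,1.75,1,14.4,-12.4,-1.8,0,0,2.0,1,16.2,-13.95,-1.8,0,0,2.25,1,18.0,-15.5,-1.8,0,0,2.4,1]

```text
time: 1.35
tcp_pos: [0.4995, -0.0986, 0.4496]
orientation: [180.0, 0.0, -2.8]
wrist_force: [0.4, -1.2, 0.4]
gripper_width: 0.998
```

```bash
python3 -c "
from h import *
print(r.sense()['tcp_pos'],r.sense()['orientation'],delta([.5492,.3332,.43],-2.9))"
```

```text
[ 0.49949364 -0.09860013  0.44960078] [ 1.79997527e+02  3.97038748e-03 -2.81065165e+00] [ 1.1390e+00 -1.7349e+01  7.8300e-01  0.0000e+00  0.0000e+00  1.1000e-02]
```

arm_command:
  rows: [0.2,-2.0,0,0,0,0,1,0.35,-4.2,0,0,0,0,1,0.5,-6.4,0,0,0,0,1,0.65,-8.6,0,0,0,0,1,0.8,-10.8,0,0,0,0,1,0.95,-13.0,0,0,0,0,1,1.1,-15.2,0.3,0,0,0,1,1.14,-16.6,0.6,0,0,0,1,1.14,-17.35,0.8,0,0,0,1,1.14,-17.35,0.8,0,0,0,1]

```text
time: 2.6
tcp_pos: [0.548, 0.3318, 0.4288]
orientation: [179.9, 0.1, -2.7]
wrist_force: [-0.5, -0.9, 0.4]
gripper_width: 1.002
```

```bash
python3 -c "
from h import *
print(r.sense()['tcp_pos'],r.sense()['orientation'],delta([.5492,.3332,.346],-2.9))"
```

```text
[0.54797486 0.3317689  0.42881484] [ 1.79940600e+02  7.37790195e-02 -2.69600540e+00] [ 0.051 -0.063  3.312  0.007  0.009  0.026]
```

arm_command:
  rows: [0.05,-0.05,0.5,0,0,0,1,0.05,-0.05,1.0,0,0,0,1,0.05,-0.05,1.5,0,0,0,1,0.05,-0.05,2.0,0,0,0,1,0.05,-0.05,2.4,0,0,0,1,0.05,-0.05,2.8,0,0,0,1,0.05,-0.05,3.1,0,0,0,1,0.05,-0.05,3.3,0,0,0,1,0.05,-0.05,3.3,0,0,0,1,0.05,-0.05,3.3,0,0,0,1]

```text
time: 3.85
tcp_pos: [0.5497, 0.3327, 0.3475]
orientation: [-180.0, -0.0, -2.8]
wrist_force: [1.3, 0.1, -0.3]
gripper_width: 1.003
```

Run:
```python
from h import *
s=r.sense();print(s['tcp_pos'],s['orientation'])
p,d=cam('side');q,e=cam('top')
a=cv2.resize(p[150:350,180:330],None,fx=3,fy=3,interpolation=cv2.INTER_CUBIC)
b=cv2.resize(q[170:270,100:200],(300,300),interpolation=cv2.INTER_CUBIC);o=np.zeros((600,750,3),np.uint8);o[:,:450]=a;o[:300,450:]=b
cv2.imwrite('pics/g1.png',o[:,:,::-1])
```

```text
[0.54966846 0.33265234 0.34751362] [-1.79979100e+02 -2.95162524e-02 -2.76808383e+00]
```

View pics/g1.png

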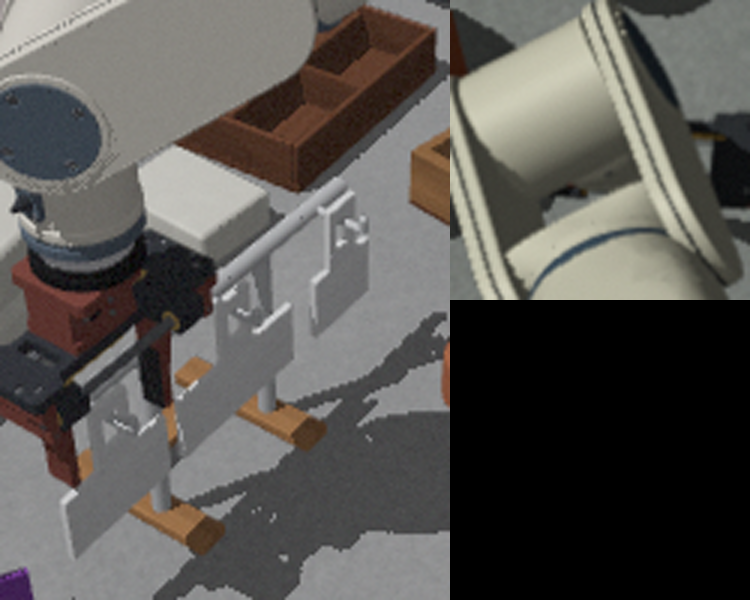

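The fingers straddle the neck of the left plate, at about (60,460) and (155,370). The top view is blocked by the arm. Closing now.

arm_command:
  rows: [0,0,0,0,0,0,0.6,0,0,0,0,0,0,0.45,0,0,0,0,0,0,0.4,0,0,0,0,0,0,0.3,0,0,0,0,0,0,0.2,0,0,0,0,0,0,0.2,0,0,0,0,0,0,0.2,0,0,0,0,0,0,0.2,0,0,0,0,0,0,0.2,0,0,0,0,0,0,0.2]
  squeeze: 35

```text
time: 5.2
tcp_pos: [0.5495, 0.3326, 0.3472]
orientation: [-180.0, -0.0, -2.8]
wrist_force: [-0.5, -0.0, 1.2]
gripper_width: 0.411
```

arm_command:
  rows: [0,0,-0.2,0,0,0,0.2,0,0,-0.4,0,0,0,0.2,0,0,-0.64,0,0,0,0.2,0,0,-0.64,0,0,0,0.2,-0.3,0,-0.64,0,0,0,0.2,-0.6,0,-0.64,0,0,0,0.2,-1.0,0,-0.64,0,0,0,0.2,-1.4,0,-0.64,0,0,0,0.2,-1.8,0,-0.64,0,0,0,0.2,-1.8,0,-0.64,0,0,0,0.2]

```text
time: 6.45
tcp_pos: [0.5038, 0.3349, 0.3633]
orientation: [180.0, 0.0, -2.7]
wrist_force: [0.3, -0.6, -0.9]
gripper_width: 0.411
```

arm_command:
  rows: [-0.3,0,-0.6,0,0,0,0.2,-0.7,0,-1.2,0,0,0,0.2,-1.0,0,-1.8,0,0,0,0.2,-1.2,0.3,-2.4,0,0,0,0.2,-1.2,1.0,-3.0,0,0,0,0.2,-1.2,2.5,-3.6,0,0,0,0.2,-1.2,4.5,-3.8,0,0,0,0.2,-1.2,6.5,-3.8,0,0,0,0.2,-1.2,8.5,-3.8,0,0,0,0.2,-1.2,10.5,-3.8,0,0,0,0.2]

```text
time: 7.7
tcp_pos: [0.4612, 0.0715, 0.4589]
orientation: [180.0, -0.0, -2.8]
wrist_force: [1.4, -0.5, -0.6]
gripper_width: 0.402
```

```bash
python3 -c "
from h import *
print(r.sense()['tcp_pos'],r.sense()['orientation'],delta([.5154,-.2543,.43],-11.6))"
```

```text
[0.46123841 0.0715397  0.45891555] [ 1.79989639e+02 -4.75215380e-02 -2.79311053e+00] [ 2.7980e+00  1.2912e+01  1.1610e+00  1.0000e-03 -6.0000e-03  1.1010e+00]
```

arm_command:
  rows: [0.3,1.5,0.1,0,0,0.1,0.2,0.6,3.2,0.2,0,0,0.3,0.2,1.0,5.0,0.4,0,0,0.5,0.2,1.4,6.8,0.6,0,0,0.7,0.2,1.8,8.6,0.8,0,0,0.9,0.2,2.2,10.2,0.9,0,0,1.0,0.2,2.5,11.6,1.0,0,0,1.1,0.2,2.8,12.6,1.1,0,0,1.1,0.2,2.8,12.9,1.15,0,0,1.1,0.2,2.8,12.9,1.15,0,0,1.1,0.2]

```text
time: 8.95
tcp_pos: [0.5159, -0.2514, 0.4293]
orientation: [-180.0, 0.0, -11.6]
wrist_force: [0.6, -0.1, -0.7]
gripper_width: 0.409
```

Run:
```python
from h import *
s=r.sense();print(s['tcp_pos'],s['orientation'])
p,d=cam('side');q,e=cam('top');np.savez('f1.npz',p=p,d=d,q=q,e=e)
a=cv2.resize(p[90:265,290:440],(515,600),interpolation=cv2.INTER_CUBIC)
cv2.imwrite('pics/f1.png',a[:,:,::-1])
Cs=cloud('side',d);m=np.isfinite(Cs[...,0])
fy=np.radians(-11.6);fx=np.array([np.cos(fy),np.sin(fy)]);fd=np.array([-fx[1],fx[0]]);fc=np.array([.5154,-.2543])
q=Cs[90:265,290:440].reshape(-1,3);X=(q[:,:2]-fc)@fx;Y=(q[:,:2]-fc)@fd;Z=q[:,2]
k=(abs(X)<.03)&(abs(Y)<.075)&(Z>.15)&(Z<.235)
h=np.median(X[k]);print('X med',h,k.sum(),'Z min',np.percentile(Z[k],[0,1]),'Y',np.percentile(Y[k],[0,1,99,100]))
k&=abs(X-h)<.01
A=np.c_[np.ones(k.sum()),Y[k],Z[k]-.2];c=np.linalg.lstsq(A,X[k],rcond=None)[0];print('face x,yawslope,tilt deg',c[0],np.degrees(c[1:]))
k2=k&(Z>.175)&(Z<.225);print('body Y',np.percentile(Y[k2],[0,2,98,100]))
```

```text
[ 0.51592424 -0.25140196  0.42928732] [-1.79973938e+02  4.47252449e-02 -1.15883472e+01]
X med -0.002959177728848988 475 Z min [0.17156798 0.17253705] Y [-0.05731351 -0.05300906  0.05678338  0.05966457]
face x,yawslope,tilt deg -0.0028570888327942214 [0.53406223 0.34177566]
body Y [-0.05646745 -0.04970719  0.05617547  0.05966457]
```

View pics/f1.png

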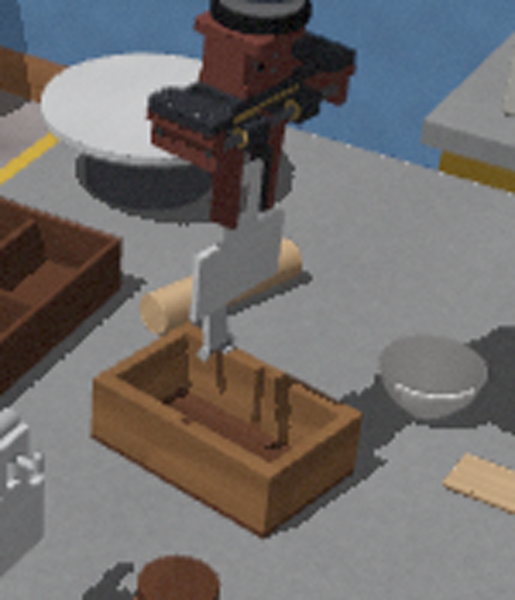

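The plate hangs straight above the frame: its face is at x −2.9 mm (expected −3) and its Y is +2.5 mm, matching the TCP. I'll shift y by about 2.7 mm and lower it to just above the walls.

arm_command:
  rows: [0,0.11,0.4,0,0,0,0.2,0,0.11,0.8,0,0,0,0.2,0,0.11,1.2,0,0,0,0.2,0,0.11,1.7,0,0,0,0.2,0,0.11,2.2,0,0,0,0.2,0,0.11,2.7,0,0,0,0.2,0,0.11,3.2,0,0,0,0.2,0,0.11,3.6,0,0,0,0.2,0,0.11,3.8,0,0,0,0.2,0,0.11,3.8,0,0,0,0.2]

```text
time: 10.3
tcp_pos: [0.5158, -0.2542, 0.3341]
orientation: [-180.0, 0.0, -11.6]
wrist_force: [0.0, -0.0, -0.8]
gripper_width: 0.406
```

Run:
```python
from h import *
s=r.sense();print(s['tcp_pos'],s['orientation'])
p,d=cam('side');q,e=cam('top')
a=cv2.resize(p[150:250,310:400],(540,600),interpolation=cv2.INTER_CUBIC)
cv2.imwrite('pics/f2.png',a[:,:,::-1])
Cs=cloud('side',d)
fy=np.radians(-11.6);fx=np.array([np.cos(fy),np.sin(fy)]);fd=np.array([-fx[1],fx[0]]);fc=np.array([.5154,-.2543])
q=Cs[120:265,290:440].reshape(-1,3);X=(q[:,:2]-fc)@fx;Y=(q[:,:2]-fc)@fd;Z=q[:,2]
k=(abs(X)<.015)&(abs(Y)<.075)&(Z>.071)&(Z<.133)
h=np.median(X[k]);print('X med',h,k.sum(),'Y',np.percentile(Y[k],[0,2,98,100]),Z[k].min())
m=(abs(Z-.066)<.0025)
for sg in(1,-1):
  w=m&(sg*Y>.05)&(sg*Y<.075)&(abs(X)<.09);print('wall',sg,np.percentile(Y[w],[2,98]),w.sum())
  w=m&(sg*X>.08)&(sg*X<.11)&(abs(Y)<.05);print('end',sg,np.percentile(X[w],[2,98]),w.sum())
```

```text
[ 0.51575408 -0.25418199  0.33412871] [-1.79990823e+02  2.49242366e-02 -1.15680487e+01]
X med -0.0027413223724903693 371 Y [-0.06193735 -0.05398801  0.0541388   0.06656968] 0.07111739135667916
wall 1 [0.05084166 0.06907625] 114
end 1 [0.08180801 0.10108106] 55
wall -1 [-0.06815284 -0.05039613] 49
end -1 [-0.10187113 -0.08228327] 61
```

View pics/f2.png

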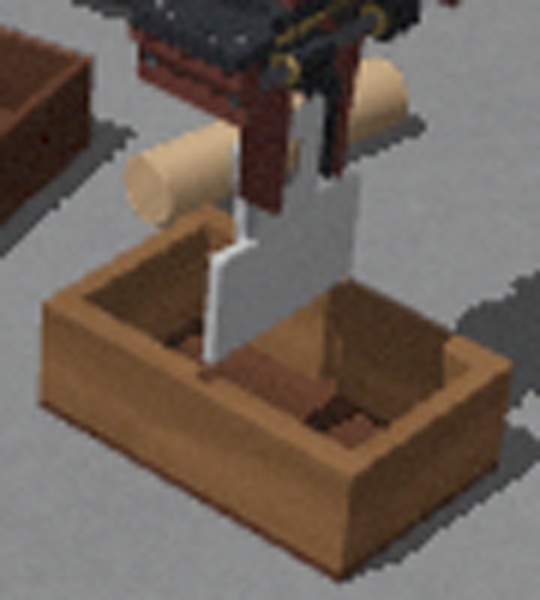

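The plate's near lower corner is at crop (210,360), right at the groove mouth near (208,372). Y is centred (−54.0/+54.1 mm) and the face is at −2.7 mm. Lowering it in slowly.

arm_command:
  rows: [0,0,0.2,0,0,0,0.2,0,0,0.4,0,0,0,0.2,0,0,0.55,0,0,0,0.2,0,0,0.7,0,0,0,0.2,0,0,0.85,0,0,0,0.2,0,0,1.0,0,0,0,0.2,0,0,1.15,0,0,0,0.2,0,0,1.3,0,0,0,0.2,0,0,1.3,0,0,0,0.2,0,0,1.3,0,0,0,0.2]

```text
time: 11.65
tcp_pos: [0.5158, -0.2542, 0.302]
orientation: [180.0, -0.0, -11.6]
wrist_force: [0.4, -0.7, -1.3]
gripper_width: 0.402
```

arm_command:
  rows: [0,0,0.2,0,0,0,0.2,0,0,0.4,0,0,0,0.2,0,0,0.6,0,0,0,0.2,0,0,0.8,0,0,0,0.2,0,0,1.0,0,0,0,0.2,0,0,1.15,0,0,0,0.2,0,0,1.25,0,0,0,0.2,0,0,1.35,0,0,0,0.2,0,0,1.4,0,0,0,0.2,0,0,1.4,0,0,0,0.2]

```text
time: 12.9
tcp_pos: [0.5158, -0.2542, 0.2669]
orientation: [-180.0, 0.0, -11.6]
wrist_force: [0.3, 0.7, -1.3]
gripper_width: 0.403
```

arm_command:
  rows: [0,0,0.03,0,0,0,0.2,0,0,0.06,0,0,0,0.2,0,0,0.09,0,0,0,0.2,0,0,0.12,0,0,0,0.2,0,0,0.14,0,0,0,0.2,0,0,0.16,0,0,0,0.2,0,0,0.16,0,0,0,0.2,0,0,0.16,0,0,0,0.2,0,0,0.16,0,0,0,0.2,0,0,0.16,0,0,0,0.2]

```text
time: 14.15
tcp_pos: [0.5162, -0.2543, 0.2652]
orientation: [180.0, -0.1, -11.6]
wrist_force: [-4.3, 2.9, 18.7]
gripper_width: 0.409
```

```bash
cat > chk.py <<'E'
from h import *
import sys
p,d=cam('side')
Cs=cloud('side',d)
fy=np.radians(-11.6);fx=np.array([np.cos(fy),np.sin(fy)]);fd=np.array([-fx[1],fx[0]]);fc=np.array([.5154,-.2543])
q=Cs[100:265,290:440].reshape(-1,3);X=(q[:,:2]-fc)@fx;Y=(q[:,:2]-fc)@fd;Z=q[:,2]
k=(abs(X)<.006)&(abs(Y)<.04)&(abs(Y)>.024)&(Z>.02)&(Z<.09)
for sg in(1,-1): print('shoulder z',sg,np.percentile(Z[k&(sg*Y>0)],[90,98,100]))
m=(abs(X)>.02)&(abs(X)<.09)&(Y>.05)&(Y<.062)&(Z>.05)&(Z<.08);print('wall z',np.median(Z[m]))
k=(abs(X)<.02)&(abs(Y)<.017)&(Z>.07)&(Z<.16);print('neck top',np.percentile(Z[k],[98,100]),'X',np.median(X[k]))
cv2.imwrite(sys.argv[1],cv2.resize(p[130:250,310:400],(450,600),interpolation=cv2.INTER_CUBIC)[:,:,::-1])
E
python3 chk.py pics/s1.png
```

```text
shoulder z 1 [0.07368347 0.08955422 0.08982828]
shoulder z -1 [0.06826963 0.07512971 0.08604148]
wall z 0.06760129374623935
neck top [0.13065742 0.13419827] X -0.001463304207831643
```

View pics/s1.png

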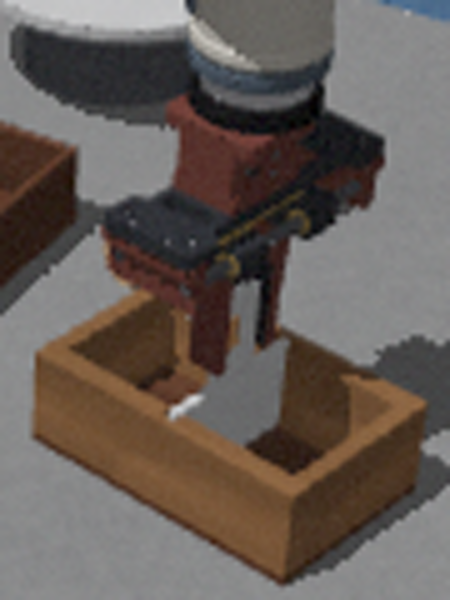

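The wrist reads +18.7 N upward at the predicted seat height, and the shoulder is level with the wall top. The plate is home. Releasing and rising.

arm_command:
  rows: [0,0,-0.05,0,0,0,0.42,0,0,-0.05,0,0,0,0.5,0,0,-0.05,0,0,0,0.7,0,0,-0.05,0,0,0,0.75,0,0,-0.05,0,0,0,0.75,0,0,-0.6,0,0,0,0.75,0,0,-1.4,0,0,0,0.75,0,0,-2.4,0,0,0,0.75,0,0,-3.4,0,0,0,0.75,0,0,-4.2,0,0,0,0.75]

```text
time: 15.45
tcp_pos: [0.5158, -0.2543, 0.37]
orientation: [180.0, -0.1, -11.6]
wrist_force: [-0.5, 0.1, 0.1]
gripper_width: 0.748
```

arm_command:
  rows: [0.5,0.2,0,0,0,0,0.5,1.2,0.6,0,0,0,0,0.3,2.0,1.0,0,0,0,0,0,2.8,1.4,0,0,0,0,0,3.5,1.8,0,0,0,0,0,3.9,1.8,0,0,0,0,0,3.9,1.8,0,0,0,0,0,3.9,1.8,0,0,0,0,0,3.9,1.8,0,0,0,0,0,3.9,1.8,0,0,0,0,0]
  squeeze: 20

```text
time: 16.7
tcp_pos: [0.602, -0.3176, 0.3682]
orientation: [180.0, -0.0, -11.6]
wrist_force: [0.1, -0.2, -0.6]
gripper_width: 0.006
```

```bash
cat >> chk.py <<'E'
k=(X>.02)&(X<.09)&(Y<-.03)&(Y>-.06)&(Z>.077)&(Z<.15)
print('clamp',k.sum(),[ (z,round(np.median(X[k&(abs(Z-z)<.006)])*1e3,1)) for z in(.085,.1,.115,.13) if (k&(abs(Z-z)<.006)).sum()>2])
s=r.sense();t=s['tcp_pos'];print('tcp frame',(t[:2]-fc)@fx,(t[:2]-fc)@fd,'tip z',t[2]-.182,s['gripper_width'],s['orientation'])
E
python3 chk.py pics/s2.png
```

```text
shoulder z 1 [0.06965708 0.0706035  0.07103368]
shoulder z -1 [0.06904686 0.07082287 0.0727201 ]
wall z 0.06793576293064307
neck top [0.13100038 0.13233931] X -0.001744544585426471
clamp 130 [(0.085, np.float64(48.9)), (0.1, np.float64(50.4)), (0.115, np.float64(52.4)), (0.13, np.float64(55.1))]
tcp frame 0.09763861776347135 -0.04466331636189445 tip z 0.18612795266515053 0.0036213501443748126 [ 1.79997897e+02 -7.11454116e-03 -1.15645244e+01]
```

View pics/s2.png

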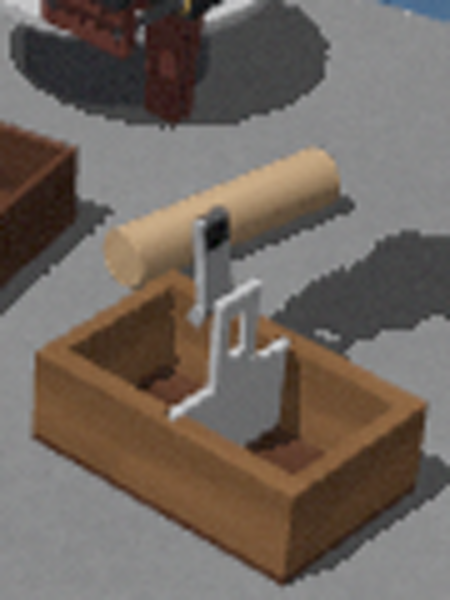

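The image shows the released plate standing in the grooves with its shoulder at wall level (175,410), and the clamp upright at (212,260), leaning slightly to +x. Going down behind the clamp.

arm_command:
  rows: [0,0,0.6,0,0,0,0,0,0,1.2,0,0,0,0,0,0,1.8,0,0,0,0,0,0,2.4,0,0,0,0,0,0,2.8,0,0,0,0,-0.3,0,2.8,0,0,0,0,-0.6,0,2.8,0,0,0,0,-0.9,0,2.8,0,0,0,0,-1.2,0,2.8,0,0,0,0,-1.4,0,2.8,0,0,0,0]

```text
time: 18.0
tcp_pos: [0.5677, -0.3108, 0.2986]
orientation: [180.0, -0.1, -11.6]
wrist_force: [1.1, 0.0, 1.2]
gripper_width: 0.006
```

```bash
python3 chk.py pics/s3.png | tail -2
```

```text
clamp 177 [(0.085, np.float64(45.1)), (0.1, np.float64(44.5)), (0.115, np.float64(44.5)), (0.13, np.float64(50.6))]
tcp frame 0.06215590603095825 -0.044861077794783495 tip z 0.11639563948751452 0.006479231968798178 [ 1.79988243e+02 -2.95941065e-02 -1.15767025e+01]
```

arm_command:
  rows: [-0.3,0,0,0,0,0,0,-0.6,0,0.04,0,0,0,0,-0.85,0,0.14,0,0,0,0,-1.08,0,0.27,0,0,0,0,-1.3,0,0.45,0,0,0,0,-1.48,0,0.63,0,0,0,0,-1.63,0,0.85,0,0,0,0,-1.76,0,1.09,0,0,0,0,-1.82,0,1.25,0,0,0,0,-1.82,0,1.25,0,0,0,0]

```text
time: 19.3
tcp_pos: [0.5231, -0.3016, 0.2661]
orientation: [-180.0, 0.1, -11.6]
wrist_force: [0.2, -0.9, -0.2]
gripper_width: 0.006
```

```bash
python3 chk.py pics/s4.png | tail -2
```

```text
clamp 33 [(0.085, np.float64(48.7)), (0.115, np.float64(23.1)), (0.13, np.float64(22.7))]
tcp frame 0.017181143125804377 -0.04479658767866536 tip z 0.08437992304529474 0.006485486431087317 [-1.79987240e+02  4.75023993e-02 -1.15688367e+01]
```

View pics/s4.png

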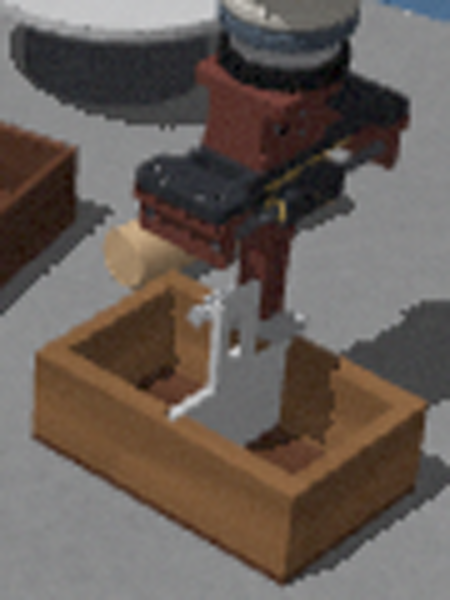

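The tongue is nearly down, showing past the neck at (295,320). Pressing it the rest of the way, slowly.

arm_command:
  rows: [-0.03,0,0.06,0,0,0,0,-0.06,0,0.12,0,0,0,0,-0.08,0,0.18,0,0,0,0,-0.08,0,0.22,0,0,0,0,-0.08,0,0.26,0,0,0,0,-0.08,0,0.29,0,0,0,0,-0.08,0,0.32,0,0,0,0,-0.08,0,0.34,0,0,0,0,-0.08,0,0.34,0,0,0,0,-0.08,0,0.34,0,0,0,0]

```text
time: 20.6
tcp_pos: [0.5213, -0.3013, 0.2583]
orientation: [-180.0, 0.0, -11.6]
wrist_force: [-3.2, 0.1, 4.4]
gripper_width: 0.005
```

arm_command:
  rows: [0,0,0.01,0,0,0,0,0,0,0.02,0,0,0,0,0,0,0.03,0,0,0,0,0,0,0.04,0,0,0,0,0,0,0.04,0,0,0,0,0,0,0.04,0,0,0,0,0,0,0.04,0,0,0,0,0,0,0.04,0,0,0,0,0,0,0.04,0,0,0,0,0,0,0.04,0,0,0,0]

```text
time: 21.85
tcp_pos: [0.5213, -0.3013, 0.2581]
orientation: [180.0, 0.0, -11.6]
wrist_force: [-5.5, 2.1, 12.4]
gripper_width: 0.007
```

It's on the hard stop: the force rose to 12 N with no further travel. Retreating.

arm_command:
  rows: [0,0,-0.2,0,0,0,0,0,0,-0.7,0,0,0,0,0,0,-1.5,0,0,0,0,0,0,-2.5,0,0,0,0,0,0,-3.8,0,0,0,0,0,0,-5.2,0,0,0,0,0,0.8,-6.5,0,0,0,0,-1,2.5,-7.0,0,0,0,0,-2.5,4.0,-7.0,0,0,0,0,-4,5.5,-7.0,0,0,0,0]

```text
time: 23.1
tcp_pos: [0.3946, -0.4166, 0.4339]
orientation: [179.9, -0.1, -11.5]
wrist_force: [-0.2, -1.4, -0.2]
gripper_width: 0.0
```

```bash
cat >> chk.py <<'E'
k=(X>-.01)&(X<.045)&(Y<-.034)&(Y>-.056)&(Z>.055)&(Z<.12)
print('tongue top z by X',[(x,round(np.median(Z[k&(abs(X-x)<.006)])*1e3,1)) for x in(-.006,.01,.025,.04) if (k&(abs(X-x)<.006)).sum()>1])
T,e=cam('top');Ct=cloud('top',e)[180:320,370:480].reshape(-1,3);X=(Ct[:,:2]-fc)@fx;Y=(Ct[:,:2]-fc)@fd;Z=Ct[:,2]
k=(Y<-.034)&(Y>-.056)&(Z>.055)&(Z<.12)
print('top-cam z by X',[(x,round(np.median(Z[k&(abs(X-x)<.006)])*1e3,1)) for x in(-.04,-.006,.01,.025,.04,.08) if (k&(abs(X-x)<.006)).sum()>1])
a=cv2.resize(p[130:330,180:400],(440,400));b=cv2.resize(T[190:310,370:470],(333,400),interpolation=cv2.INTER_CUBIC)
cv2.imwrite(sys.argv[1],np.hstack([a,b])[:,:,::-1])
E
python3 chk.py pics/end.png
```

```text
shoulder z 1 [0.07057235 0.07224878 0.07263862]
shoulder z -1 [0.08013602 0.08213389 0.08228805]
wall z 0.06847156478466587
neck top [0.13044507 0.1325809 ] X -0.002320347625762189
clamp 15 [(0.085, np.float64(46.7))]
tcp frame -0.08916468923962136 -0.18635276329564285 tip z 0.2516159867814669 0.0062831761152456036 [ 1.79850546e+02  5.88384832e-02 -1.16710817e+01]
tongue top z by X [(-0.006, np.float64(74.0)), (0.01, np.float64(78.9)), (0.025, np.float64(76.6)), (0.04, np.float64(71.5))]
top-cam z by X [(-0.04, np.float64(64.8)), (-0.006, np.float64(75.7)), (0.01, np.float64(76.4)), (0.025, np.float64(76.4)), (0.04, np.float64(76.1)), (0.08, np.float64(64.5))]
```

View pics/end.png

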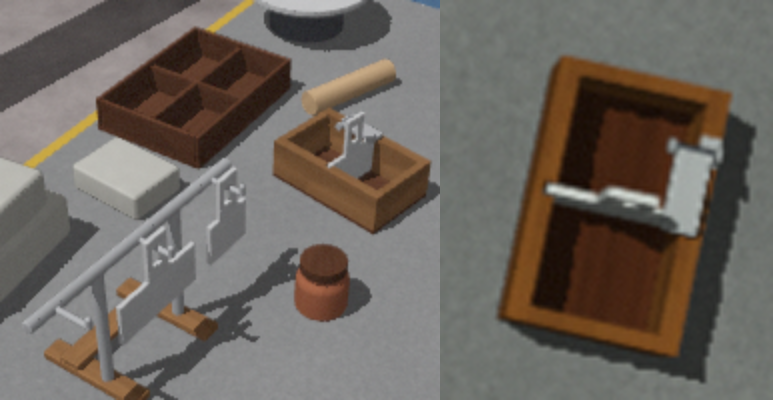

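The tongue is flat over the plate's shoulder, with its top at 76 mm along its whole length as expected. Both other plates are still on their pegs. Handing in.

```bash
python3 -c "
from h import *
print(r.sign_off(), r.sense()['time'])"
```

```text
the job is handed in; nothing more can be done
the job is handed in; nothing more can be done
```

I lifted the middle-sized divider off its peg, the one furthest to the robot's left, and lowered it into the frame's grooves onto the floor. I then swung the hold-down flat over its shoulder and handed the job in at about 23 s of the 64 s allowed.

**Plate seated:** It met the floor with about 19 N at the tool height I had worked out for a seated plate.

**Hold-down flat:** It reached its hard stop at about 12 N. The top camera puts its upper face at 75.7–76.4 mm along its length; flat is 76 mm.

**Everything else:** The last pictures show both other plates on their pegs and the jar and roller not visibly moved. I did not check the bowl, brush and rib again at the end.

**Checks that disagreed:** The side camera read a few millimetres high, with the neck top at 131 mm against 126 mm nominal and the shoulder 2–3 mm above the wall. Its readings along the hold-down also scattered, from 71 to 79 mm. I put this down to camera noise, because the hold-down closing fully means the plate is fully down.

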